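Rock the ball sorter's gate over to its other chute

TASK

The seesaw gate of the resin-ball sorter leans towards one tray, and the three balls should go to the other one. With the fingertips press down the orange pad at the raised end so that the gate rocks over its pivot and stays leaning the other way; only then push the red slide's tab fully open, to the left, so that all three balls roll down the other chute and come to rest in that tray. Leave the balls to roll by themselves without touching them, pick nothing up, and leave the things standing around where they are.

Things in the scene. Friction and masses are not known exactly. Their poses are not given: they have to be found in the camera images.
- sorter: Fixed ball sorter on a plywood board, 280 (x) x 620 (y) x 12 mm, board centre at x = +30 mm. Origin on the table under the gate's pivot; x points along the feed lane away from the robot, y to the left, z up. Gate pivot: a line along x at z 115 mm. A chute leads outwards from each gate end (|y| 112 to 200 mm, floor z 70 to 43 mm) to a tray: blue at +y, yellow at -y.
- lane_end (a point): Lower end of the floor of the feed lane that holds the queued balls, above the gate (sorter x 24, y 0, z 150 mm). The lane runs from here along the sorter's +x for 130 mm, rising 14 mm per 100 mm; it is 34 mm wide inside, walls 19 mm high.
- gate (a joint): Tilt of the white seesaw gate (channel 240 mm long along y, 56 mm wide), -0.28 to 0.28 rad. Positive: left (+y) end low, balls go to the blue left tray; negative: right end low, to the yellow right tray. Once past level (0) it tumbles on to the stop by itself and stays, by the weight above its pivot. Under 2 N on a pad rocks it.
- gate_weight (a point): Centre of the gate's brass tumbler weight, a disc 40 mm across and 22 mm thick (axis along the sorter's x) in front of the gate, 52 mm above the pivot; leans 14 mm to the low side.
- left_pad (a point): Centre of the top face of the orange press pad (36 x 40 x 6 mm) on the front (robot side) of the gate's left (+y) end; x -46, y +115, z +3 mm from the pivot when level. Its height is about 150 mm when raised, 118 mm at level, 86 mm when low; the chute floor lies some 8 mm or more under it when low.
- right_pad (a point): The same orange pad on the gate's right (-y) end.
- slide (a joint): How far the red release slide is pushed open towards the sorter's +y: 0 (shut, blocks the lane) to 0.045 m (fully open, stop). It stays where it is left; about 1.5 to 2 N moves it.
- slide_tab (a point): Centre of the upper part of the slide's red upright tab, 26 mm along the sorter's x, 6 mm along y, top 16 mm above this point (z 230 mm). Push its -y face (3 mm from this point) towards the sorter's +y. On that side the slide's blade top and the nearest ball's top are 30 mm below this point; further up it is free.
- left_tray (a point): Middle of the floor of the blue left tray (inside 116 x 106 mm along x and y; outer wall 75 mm, side walls 55 mm, wall by the chute 25 mm high).
- right_tray (a point): The same of the yellow right tray.
- ball0: teal resin ball, 30 mm across, 16 g, number 1 of the queue from the slide; origin on its skin (turns as it rolls)
- ball0_center (a point): centre of the teal ball
- ball1: amber resin ball, 30 mm across, 16 g, number 2 of the queue from the slide; origin on its skin (turns as it rolls)
- ball1_center (a point): centre of the amber ball
- ball2: dark blue resin ball, 30 mm across, 16 g, number 3 of the queue from the slide; origin on its skin (turns as it rolls)
- ball2_center (a point): centre of the dark blue ball
- pot: small closed jar of polish, 34 mm across, 42 mm tall, white cap, on the sorter's board in front of the gate; origin under its centre
- cup: open amber mixing cup, 52 mm across, 62 mm tall, on the sorter's board behind the gate; origin under its centre
- bottle: clear bottle with blue cap, 66 mm across, 150 mm tall, right of the sorter; origin under its centre
- mould: flat white casting mould, 70 x 240 x 10 mm, left of the sorter; origin under its centre
- bangle: teal ring, 76 mm across, 14 mm tall, at the left; origin under its centre
- stick: wooden stirring stick, 140 x 12 x 5 mm, at the right; origin under its centre
- spreader: spatula lying at the right, nearer the robot

How it is judged:
By the outcome, as a careful person would: the job done as asked, in the order asked, and still so for the second after the job is handed in, with the robot touching nothing.
It also fails if it takes over 48 s, if anything falls off the work surface, if the arm or the gripper's body presses on something with over 40 N, if the wrist force passes 120 N, or if a joint passes its speed limit or range.

ROBOT

A 7-joint arm with a two-finger parallel gripper is mounted at the origin on the work surface. World frame = base frame: x ahead of the robot, y to its left, z up, the work surface at z = 0. Lengths are in mm, angles in rad, forces in N, time in s.
With the tool pointing down it reaches from about 400 to 850 mm from the base axis. Payload 10.4 kg.
Tool frame: the origin (TCP) lies midway between the tips of the shut fingers; the grasp point (between the pads) lies 19 mm behind it (hold_point_z is the distance from the TCP to the grasp point, in mm); x points along the fingers, y is the direction in which the jaws open and shut, and the axes are right-handed (so a half turn about x gives the same grasp; the last joint's range is limited). The gripper opens to 87 mm and grips with 3 to 60 N. Pads are 19 mm wide; open, the fingers measure 117 mm over their backs; the gripper's body (75 mm by 190 mm) begins 51 mm behind the grasp point.
Start: joints at [-1.345, 0.332, -0.065, 1.46, 0.022, 1.35, -0.088], TCP at [153.886, 605.781, 222.576] pointing down, gripper open.
Joint ranges: [-2.6, 2.6], [-0.5, 2.12], [-1.47, 1.34], [0.16, 2.42], [-1.27, 4.41], [0.06, 2.06], [-2.6, 2.6]. Speed limits (rad/s): [2.22, 2.22, 2.79, 2.79, 3.14, 3.14, 3.14].

INTERFACE

Orientations are given as a unit quaternion [x, y, z, w].
In Python, from cell import observe, snapshot, close_job, hold_point_z gives the robot as it stands.
- The arm moves only by the tool move_arm, never from a script. Its argument "series" is a list of rows, each a list of 5 numbers: the shift along the tool's x, y, z scaled (see below), then the turn about the tool's x scaled (see below), then the gripper command: -1 is fully open, 1 is shut, values between are in proportion. In form: [[x, y, z, spin, hand], ...]. A call has exactly 10 rows; each row shifts and turns the commanded pose from where the row before left it, along the tool's axes as they then stand; what a row does not reach is not made up. The controller multiplies each number of a shift by 2.5 cm and each number of a turn by 0.1 rad. A row lasts 1/12 s, in which the tool goes at most 41.7 mm and 7.16 degrees, less where a joint would pass 70% of its speed; a pose out of reach is approached as far as the arm can. A call with a number of a shift or a turn outside -1 to 1 is refused whole. A call with a gripper value outside its range is refused whole. The fingers move at their own pace and stop on an object; "grip_force" is the grip in N (left out, the last holds). Time passes only in rows, so rows that do not move let the fingers close, or fill a call up. It gives the time, the measured TCP pose, the force and the opening at its end, in the units of the state.
- observe(): the state, without advancing time (a new reading comes with each control period).
- snapshot(name): name is "scene" or "top" or "wrist"; returns a dict with "pixels" (420x560x3 uint8, blue, green, red), "fov_y" (degrees; the focal length in pixels is half the picture's height over the tangent of half this angle, whatever the lens; pixels are square), "cx", "cy" (the principal point, pixels), "k1" (the pictures are not rectified: a ray, as slopes to the right and down, at radius r is drawn at 1 + k1 r^2 times it, then the intrinsics apply), "extrinsics" (4x4, takes a point from world to camera coordinates); the wrist camera has in their place "hand_eye" (4x4, takes a point from camera to tool coordinates, whose origin is the TCP and whose axes are the tool frame's). Camera axes: x right, y down, z forward; pixel columns grow to the right and rows downward; lengths in mm; the calibration is good to about 2 mm. A picture is of the moment at which its call begins: read the wrist's pose just before it. There is no depth.
- close_job(): hands the job in, once; it reports no verdict.
The state is a dict: "time_s": time; "joint_pos": joint angles; "dq": joint speeds; "joint_torque": joint torques, N m; "tool_pos": TCP position; "tool_rot": TCP orientation; "contact_force": force on the tool from outside, world axes, zero at the start; "torque": the same for the moment, N m; "finger_gap": finger opening in mm.
Only numpy, scipy, OpenCV 4.12 (cv2) and the standard library are available. Lean on these libraries where they do the work, as an engineer would, in place of code of your own. Each camera call takes 0.05 s, during which the arm holds its last target. There are 200 camera calls.

## Working session

There is one attempt and no reset: what is moved stays moved. The work goes in short steps, Python scripts to look and compute and a tool call to move; the robot and the scene stay as the last step left them, time stands still between calls to the robot, and variables do not carry over. Pictures are saved under pics/ and viewed, about 8 in all and at most 12, crops included, and the job is handed in when it is done.

Besides the shell and the picture viewer there is one more tool, called after "Call:" as a command line: name --pt "numbers of a row" for each row, then --argument value for the rest. move_arm: Moves the arm, as the interface text tells. Shifts and turns lie within -1 to 1; 1 stands for 2.5 cm of shift or 0.1 rad of turn. Its arguments: {"type":"object","properties":{"series":{"type":"array","items":{"type":"array","items":{"type":"number","minimum":-1,"maximum":1}}},"grip_force":{"type":"number"}},"required":["series"]}

```bash
mkdir -p pics; ls
cat > h.py <<'E'
import numpy as np,cv2
from cell import observe,snapshot,close_job,hold_point_z
from scipy.spatial.transform import Rotation as R
def snap(cam,name):
    o=observe(); s=snapshot(cam); cv2.imwrite(f'pics/{name}.png',s['pixels'])
    if cam=='wrist':
        T=np.eye(4);T[:3,:3]=R.from_quat(o['tool_rot']).as_matrix();T[:3,3]=o['tool_pos'];E=np.linalg.inv(T@np.array(s['hand_eye']))
    else: E=np.array(s['extrinsics'])
    f=210/np.tan(np.radians(s['fov_y'])/2)
    np.savez(f'pics/{name}.npz',E=E,f=f,c=[s['cx'],s['cy']],k=s['k1']); return s['pixels']
def cal(n): 
    d=np.load(f'pics/{n}.npz');return d['E'],float(d['f']),d['c'],float(d['k'])
def ray(n,uv):
    E,f,c,k=cal(n);d=(np.array(uv,float)-c)/f;p=d.copy()
    for _ in range(30): p=d/(1+k*(p@p))
    Rm=E[:3,:3];return -Rm.T@E[:3,3],Rm.T@np.r_[p,1]
def atz(n,uv,z): 
    o,d=ray(n,uv);return o+d*(z-o[2])/d[2]
def proj(n,P):
    E,f,c,k=cal(n);q=E[:3,:3]@np.array(P,float)+E[:3,3];p=q[:2]/q[2];return c+f*p*(1+k*(p@p))
def tri(a,ua,b,ub):
    o1,d1=ray(a,ua);o2,d2=ray(b,ub);A=np.c_[d1,-d2];t=np.linalg.lstsq(A,o2-o1,rcond=None)[0]
    p,q=o1+d1*t[0],o2+d2*t[1];return (p+q)/2,np.linalg.norm(p-q)
E
python3 - <<'E'
from h import *
a=snap('scene','s0');b=snap('top','t0')
o=observe();print(o,hold_point_z)
cv2.imwrite('pics/t0b.png',cv2.resize(b,(800,600)));cv2.imwrite('pics/s0b.png',cv2.resize(a,(800,600)))
E
```

```text
pics
{'time_s': 0.1, 'joint_pos': array([-1.34458166,  0.33280996, -0.06469722,  1.46085243,  0.02161726,
        1.3498891 , -0.08851756]), 'dq': array([ 0.00045557, -0.00266193, -0.00075002, -0.00406505, -0.00110405,
        0.00057396,  0.00070293]), 'joint_torque': array([ 1.54425652e-03, -6.24545360e+01,  2.45161552e-02, -3.90712237e+01,
       -6.15367549e-02,  3.66909499e-02,  8.25737584e-05]), 'tool_pos': array([153.83599303, 605.41997989, 221.83503127]), 'tool_rot': array([ 0.08729603,  0.70167109, -0.08818708,  0.70161252]), 'contact_force': array([-1.11729004,  0.3060553 , -0.38760946]), 'torque': array([0.04771724, 0.0122313 , 0.0546271 ]), 'finger_gap': 87.34186465362845} 18.700000000000003
```

View pics/t0b.png

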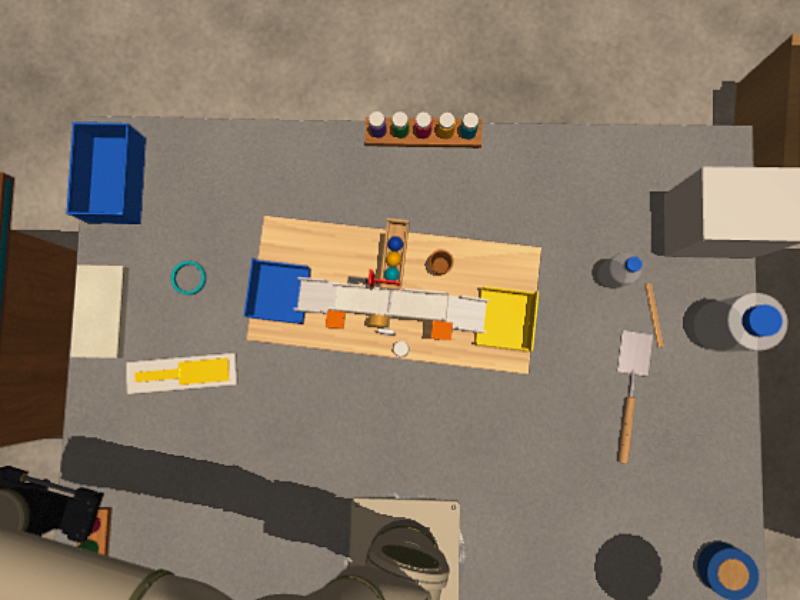

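View pics/s0b.png

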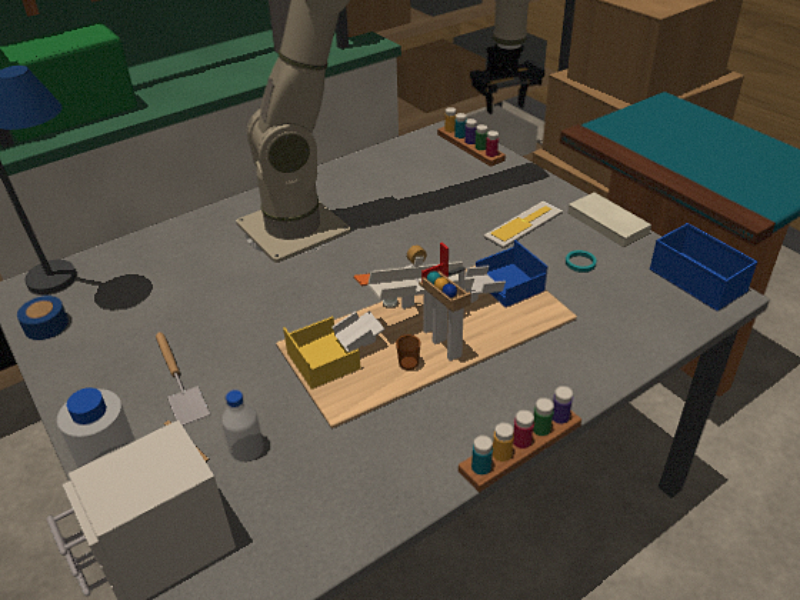

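The top view has +x up and +y left, with the board turned a few degrees. The brass weight (378,320) leans left and the right pad (442,330) looks raised. I'll enlarge the top view to check and measure.

Run:
```python
from h import *
a=cv2.imread('pics/t0.png')[145:270,165:385];cv2.imwrite('pics/t0c.png',cv2.resize(a,(792,450),interpolation=cv2.INTER_CUBIC))
uv=lambda x,y:(x*.7,y*.7)
P={k:atz('t0',uv(*p),12) for k,p in dict(fl=(264,216),fr=(541,247),nr=(528,374),nl=(247,340)).items()}
for k,v in P.items():print(k,v.round(1))
print(np.linalg.norm(P['fl']-P['fr']),np.linalg.norm(P['fl']-P['nl']),np.mean(list(P.values()),0))
```

```text
fl [720.7 330.2  12. ]
fr [ 663.5 -284.7   12. ]
nr [ 385.5 -258.2   12. ]
nl [443.8 354.7  12. ]
617.5013628581283 277.97054413115984 [553.40117342  35.50761653  12.        ]
```

View pics/t0c.png

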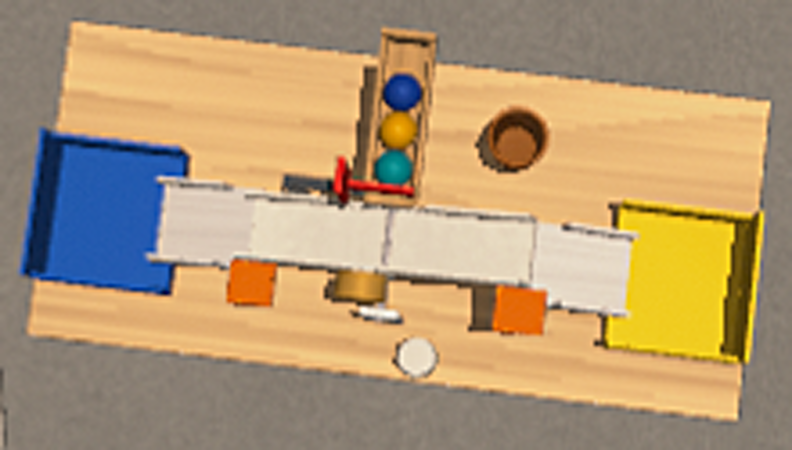

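```bash
cat >> h.py <<'E'
YAW=-0.0935; O=np.array([523.5,38.3,0])
def W(p): return O+R.from_euler('z',YAW).apply(p)
E
python3 - <<'E'
from h import *
g=lambda x,y:(x/3.6+165-.36,y/3.6+145-.36)
for n,p,w in [('rpad',(519,311),W([-47,-111,150])),('lpad',(251,284),W([-45,111,86])),('tabtop',(342,175),W([10,20,230])),('ball0',(393,168),W([39,0,167])),('ball2',(402,92),W([99,0,175])),('weight',(360,270),W([-45,14,187]))]:
  v=atz('t0',g(*p),w[2]); print(n,v.round(1),w.round(1),'sorter',R.from_euler('z',-YAW).apply(v-O).round(1))
q=observe();print(R.from_quat(q['tool_rot']).as_matrix().round(2))
E
```

```text
rpad [468.1 -65.5 150. ] [466.3 -67.8 150. ] sorter [ -45.5 -108.6  150. ]
lpad [488.6 153.9  86. ] [489.1 153.   86. ] sorter [-45.5 111.9  86. ]
tabtop [561.4  69.9 230. ] [535.3  57.3 230. ] sorter [ 34.8  34.9 230. ]
ball0 [576.3  35.3 167. ] [562.3  34.7 167. ] sorter [ 52.9   1.9 167. ]
ball2 [635.   29.5 175. ] [622.1  29.1 175. ] sorter [111.8   1.7 175. ]
weight [494.4  57.3 187. ] [480.   56.4 187. ] sorter [-30.8  16.2 187. ]
[[-0.    0.25  0.97]
 [-0.    0.97 -0.25]
 [-1.   -0.    0.  ]]
```

The gate leans left with the right pad raised, so the target is the right (yellow) tray. I'll shut the fingers, rise, and turn so the jaw axis lies along the sorter's x. That keeps the gripper body clear of the brass weight.

Call:
move_arm --pt "-0.4 0 0 1 1" --pt "-0.4 0 0 1 1" --pt "-0.4 0 0 1 1" --pt "-0.4 0 0 1 1" --pt "-0.4 0 0 1 1" --pt "-0.4 0 0 1 1" --pt "-0.4 0 0 1 1" --pt "-0.4 0 0 1 1" --pt "-0.2 0 0 1 1" --pt "0 0 0 1 1" --grip_force 20

```text
time_s: 0.93
tool_pos: [153.9, 606.1, 308.6]
tool_rot: [0.415, 0.573, -0.414, 0.572]
contact_force: [0.4, 0.5, 0.3]
finger_gap: 28.4
```

Call:
move_arm --pt "0 0 0 1 1" --pt "0 0 0 1 1" --pt "0 0 0 1 1" --pt "0 0 0 1 1" --pt "0 0 0 0.1 1" --pt "0 1 0 0 1" --pt "0 1 0 0 1" --pt "0 1 0 0 1" --pt "0 1 0 0 1" --pt "0 1 0 0 1"

```text
time_s: 1.77
tool_pos: [279.5, 594.5, 307.3]
tool_rot: [-0.521, -0.478, 0.521, -0.478]
contact_force: [-0.3, 0.5, -0.2]
finger_gap: 0.4
```

```bash
cat >> h.py <<'E'
def goto(P):
    "rows (in 25 mm units) along tool axes from measured pose to world P"
    o=observe();M=R.from_quat(o['tool_rot']).as_matrix()
    print('t',round(o['time_s'],2),'pos',o['tool_pos'].round(1),'F',o['contact_force'].round(1),'gap',round(o['finger_gap'],1),'yawerr',np.round(np.arctan2(M[1,1],M[0,1])-YAW,3),'shift/25',(M.T@(P-o['tool_pos'])/25).round(2))
E
python3 - <<'E'
from h import *
goto(W([-46,-111,300]));print(R.from_quat(observe()['tool_rot']).as_matrix().round(3),observe()['joint_pos'].round(2))
E
```

```text
t 1.77 pos [279.5 594.5 307.3] F [-0.3  0.5 -0.2] gap 0.4 yawerr 0.009 shift/25 [ 0.3   9.72 25.77]
[[-0.     0.996 -0.084]
 [-0.    -0.084 -0.996]
 [-1.    -0.     0.   ]] [-1.33  0.38  0.18  1.23 -0.07  1.54 -1.24]
```

Call:
move_arm --pt "0 0.97 0.97 0 1" --pt "0 0.97 0.97 0 1" --pt "0 0.97 0.97 0 1" --pt "0 0.97 0.97 0 1" --pt "0 0.97 0.97 0 1" --pt "0 0.97 0.97 0 1" --pt "0 0.97 0.97 0 1" --pt "0 0.97 0.97 0 1" --pt "0 0.97 0.97 0 1" --pt "0 0.97 0.97 0 1"

```text
time_s: 2.6
tool_pos: [499.4, 330.4, 307.5]
tool_rot: [-0.521, -0.478, 0.521, -0.478]
contact_force: [0.7, 0.0, 0.5]
finger_gap: 0.4
```

Call:
move_arm --pt "0 0 1 0 1" --pt "0 0 1 0 1" --pt "0 0 1 0 1" --pt "0 0 1 0 1" --pt "0 0 1 0 1" --pt "0 0 1 0 1" --pt "0 0 1 0 1" --pt "0 0 1 0 1" --pt "0 0 1 0 1" --pt "0 0 1 0 1"

```text
time_s: 3.43
tool_pos: [476.3, 81.6, 307.4]
tool_rot: [-0.521, -0.478, 0.521, -0.478]
contact_force: [-0.7, -0.2, 1.4]
finger_gap: 0.4
```

Call:
move_arm --pt "0 0 1 0 1" --pt "0 0 1 0 1" --pt "0 0 1 0 1" --pt "0 0 1 0 1" --pt "0 0 1 0 1" --pt "0 0 1 0 1" --pt "0 0 0 0 1" --pt "0 0 0 0 1" --pt "0 0 0 0 1" --pt "0 0 0 0 1"

```text
time_s: 4.27
tool_pos: [463.6, -65.4, 307.3]
tool_rot: [-0.521, -0.478, 0.521, -0.478]
contact_force: [0.3, -0.1, 0.4]
finger_gap: 0.4
```

Run:
```python
from h import *
goto(W([-46,-111,300])); a=snap('wrist','w1')
print('pad predicted',proj('w1',W([-46,-111,150])).round(),'tab',proj('w1',W([35,35,230])).round(), 'tcp',proj('w1',observe()['tool_pos']).round())
```

```text
t 4.27 pos [463.6 -65.4 307.3] F [ 0.3 -0.1  0.4] gap 0.4 yawerr 0.008 shift/25 [0.29 0.16 0.09]
pad predicted [283. 192.] tab [413.   2.] tcp [278. 261.]
```

View pics/w1.png

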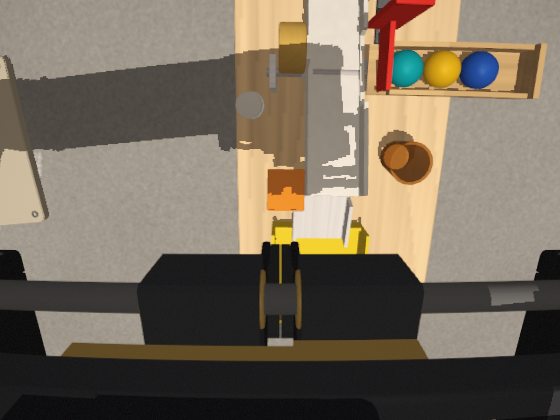

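The orange pad is at (286,189), within 4 px of the prediction (283,192), and the TCP is over it. The tab is at the upper right (380–435, 0–90). Next: descend and press, watching the force.

Call:
move_arm --pt "0.8 0 0 0 1" --pt "0.8 0 0 0 1" --pt "0.8 0 0 0 1" --pt "0.8 0 0 0 1" --pt "0.8 0 0 0 1" --pt "0.8 0 0 0 1" --pt "0.6 0 0 0 1" --pt "0.4 0 0 0 1" --pt "0 0 0 0 1" --pt "0 0 0 0 1"

```text
time_s: 5.15
tool_pos: [463.5, -66.2, 162.7]
tool_rot: [-0.521, -0.478, 0.522, -0.478]
contact_force: [-0.2, -0.2, 0.1]
finger_gap: 0.3
```

Call:
move_arm --pt "0.2 0 0 0 1" --pt "0.2 0 0 0 1" --pt "0.2 0 0 0 1" --pt "0.2 0 0 0 1" --pt "0.2 0 0 0 1" --pt "0.2 0 0 0 1" --pt "0.2 0 0 0 1" --pt "0.2 0 0 0 1" --pt "0.2 0 0 0 1" --pt "0.2 0 0 0 1"

```text
time_s: 5.98
tool_pos: [463.4, -66.5, 112.0]
tool_rot: [-0.522, -0.478, 0.522, -0.477]
contact_force: [0.3, -0.4, -1.1]
finger_gap: 0.3
```

Run:
```python
from h import *
goto(W([-50,-115,102])); a=snap('wrist','w2');b=snap('top','t2');s=snap('scene','s2')
a=cv2.resize(a,(533,400));b=cv2.resize(b[145:270,165:385],(704,400),interpolation=cv2.INTER_CUBIC)
s=s[150:280,180:420]; s=cv2.resize(s,(738,400),interpolation=cv2.INTER_CUBIC)
cv2.imwrite('pics/c2.png',cv2.resize(np.vstack([np.hstack([a[:300],np.zeros((300,205,3),np.uint8)]),s]),(633,600)))
```

```text
t 5.98 pos [463.4 -66.5 112. ] F [ 0.3 -0.4 -1.1] gap 0.3 yawerr 0.005 shift/25 [ 0.4 -0.   0.2]
```

View pics/c2.png

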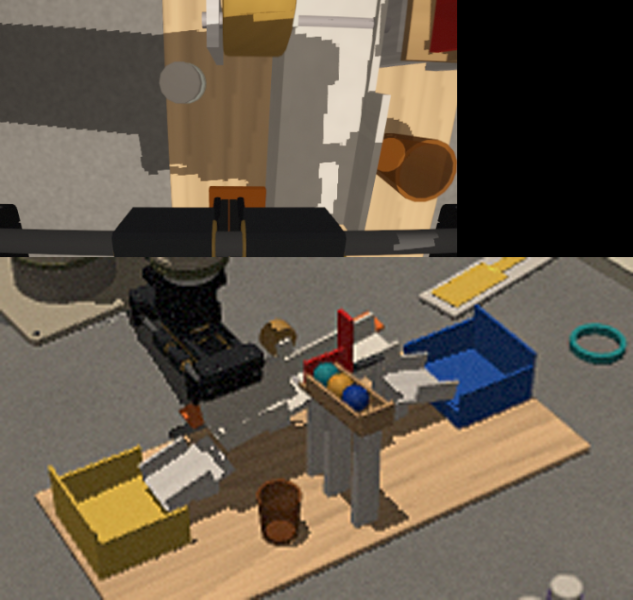

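The wrist view (top) and scene view (bottom) show the left pad now raised at (380,323) and the gate's right end going down. I'll press a little further, then lift straight up.

Call:
move_arm --pt "0.25 0 0 0 1" --pt "0.25 0 0 0 1" --pt "0 0 0 0 1" --pt "0 0 0 0 1" --pt "-0.8 0 0 0 1" --pt "-0.8 0 0 0 1" --pt "-0.9 0 0 0 1" --pt "-1 0 0 0 1" --pt "-1 0 0 0 1" --pt "-1 0 0 0 1"

```text
time_s: 6.97
tool_pos: [463.4, -66.7, 239.0]
tool_rot: [0.522, 0.477, -0.521, 0.477]
contact_force: [0.5, -0.8, -0.7]
finger_gap: 0.6
```

Call:
move_arm --pt "-1 0 0 0 1" --pt "-1 0 0 0 1" --pt "0 0 0 0 1" --pt "0 0 0 0 1" --pt "0 0 0 0 1" --pt "0 0 0 0 1" --pt "0 0 0 0 1" --pt "0 0 0 0 1" --pt "0 0 0 0 1" --pt "0 0 0 0 1"

```text
time_s: 7.8
tool_pos: [463.4, -66.5, 287.3]
tool_rot: [-0.521, -0.478, 0.522, -0.477]
contact_force: [-0.3, 0.0, -0.0]
finger_gap: 0.6
```

Run:
```python
from h import *
goto(W([35,-5,280])); a=snap('wrist','w3');s=snap('scene','s3');snap('top','t3')
cv2.imwrite('pics/c3.png',np.vstack([cv2.resize(a[0:220,200:560],(720,300),interpolation=cv2.INTER_CUBIC) if 0 else cv2.resize(a[0:150,200:560],(720,300),interpolation=cv2.INTER_CUBIC),cv2.resize(s[160:280,200:488],(720,300),interpolation=cv2.INTER_CUBIC)]))
```

```text
t 7.8 pos [463.4 -66.5 287.3] F [-0.3  0.  -0. ] gap 0.6 yawerr 0.005 shift/25 [ 0.29  3.43 -4.18]
```

View pics/c3.png

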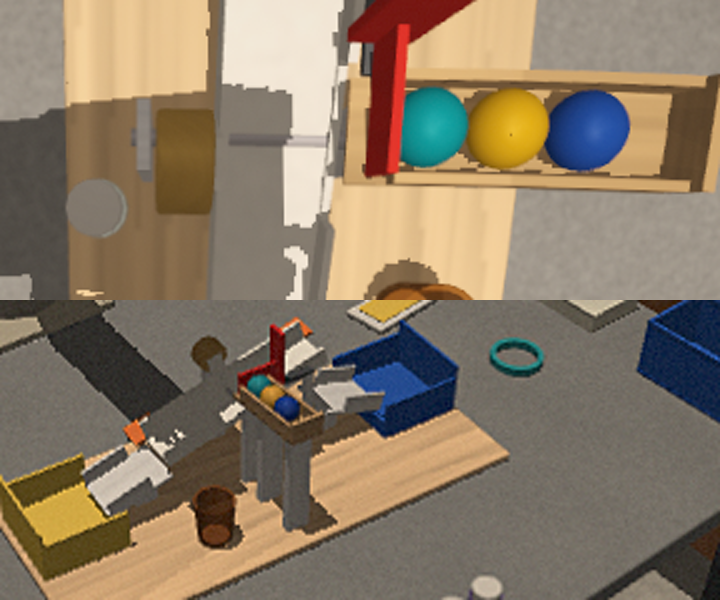

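Run:
```python
from h import *
p,e=tri('t0',(342/3.6+164.64,177/3.6+144.64),'s3',(310.6,171.5));print(p,e,R.from_euler('z',-YAW).apply(p-O))
w=lambda x,y:(200+x/2-.25,y/2-.25)
for n,q,z in [('tab foot front',(352,40),214),('tab rear?',(470,0),230),('b0',(430,127),167),('b2',(588,130),175)]:
  print(n,R.from_euler('z',-YAW).apply(atz('w3',w(*q),z)-O).round(1))
t=cv2.imread('pics/t3.png')[170:215,245:305];cv2.imwrite('pics/t3c.png',cv2.resize(t,(800,600),interpolation=cv2.INTER_CUBIC))
```

```text
[560.18707704  70.28741351 229.98108035] 1.1355053504094499 [ 33.54036272  35.27294024 229.98108035]
tab foot front [ 10.5  21.  214. ]
tab rear? [ 40.8  29.5 230. ]
b0 [ 55.3   1.2 167. ]
b2 [115.    1.3 175. ]
```

View pics/t3c.png

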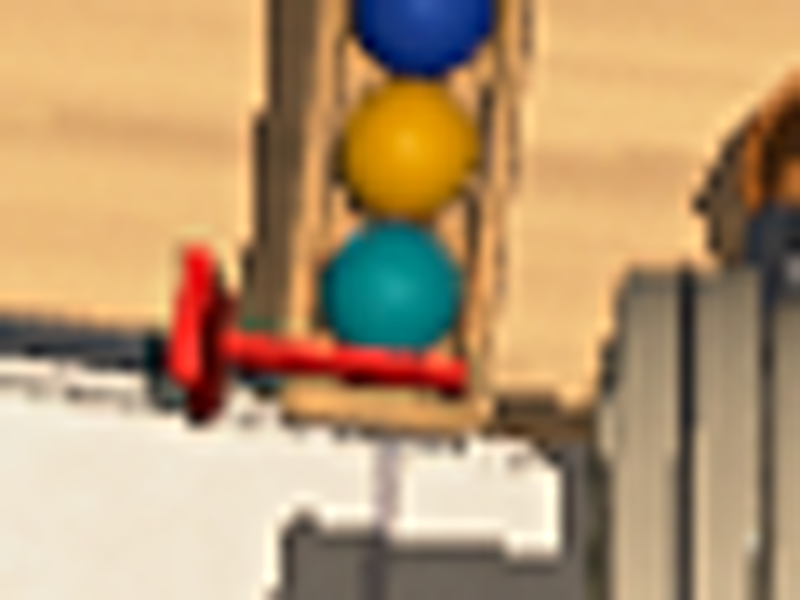

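Run:
```python
from h import *
goto(W([33,4,208]))
```

```text
t 7.95 pos [463.5 -66.6 287.4] F [0.2 0.4 0.1] gap 0.4 yawerr 0.005 shift/25 [ 3.18  3.34 -4.54]
```

Call:
move_arm --pt "0 0.7 -0.9 0 1" --pt "0 0.7 -0.9 0 1" --pt "0 0.7 -0.9 0 1" --pt "0 0.7 -0.9 0 1" --pt "0 0.54 -0.94 0 1" --pt "0 0 0 0 1" --pt "0.5 0 0 0 1" --pt "0.5 0 0 0 1" --pt "0.5 0 0 0 1" --pt "0.5 0 0 0 1"

```text
time_s: 8.78
tool_pos: [556.6, 39.3, 236.9]
tool_rot: [-0.521, -0.478, 0.521, -0.478]
contact_force: [-0.5, -0.6, 0.6]
finger_gap: 0.2
```

Call:
move_arm --pt "0.5 0 0 0 1" --pt "0.4 0 0 0 1" --pt "0.28 0 0 0 1" --pt "0 0 0 0 1" --pt "0 0 0 0 1" --pt "0 0 0 0 1" --pt "0 0 0 0 1" --pt "0 0 0 0 1" --pt "0 0 0 0 1" --pt "0 0 0 0 1"

```text
time_s: 9.62
tool_pos: [556.7, 39.2, 208.3]
tool_rot: [0.522, 0.478, -0.521, 0.478]
contact_force: [-0.6, -0.4, -0.0]
finger_gap: 0.2
```

Run:
```python
from h import *
goto(W([33,66,208])); a=snap('wrist','w4')
print(proj('w4',W([33,31,220])))
```

```text
t 9.62 pos [556.7  39.2 208.3] F [-0.6 -0.4 -0. ] gap 0.2 yawerr 0.006 shift/25 [ 0.01  0.01 -2.48]
[278.42591453 218.60692634]
```

View pics/w4.png

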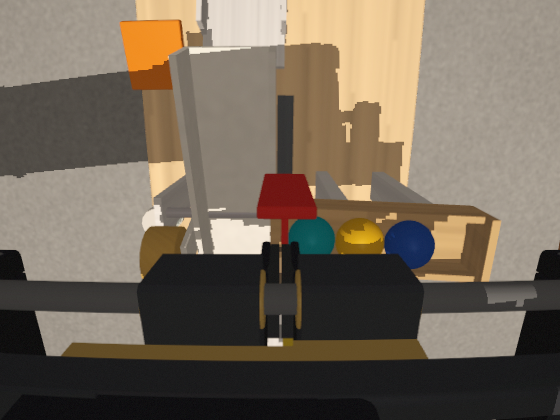

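The tab (258–315, 176–216) is right in front of the fingertips, and the gate still leans right. Next I push left.

Call:
move_arm --pt "0 0 -0.22 0 1" --pt "0 0 -0.22 0 1" --pt "0 0 -0.22 0 1" --pt "0 0 -0.22 0 1" --pt "0 0 -0.22 0 1" --pt "0 0 -0.22 0 1" --pt "0 0 -0.22 0 1" --pt "0 0 -0.22 0 1" --pt "0 0 -0.22 0 1" --pt "0 0 -0.22 0 1"

```text
time_s: 10.5
tool_pos: [561.6, 94.5, 208.0]
tool_rot: [0.522, 0.477, -0.521, 0.478]
contact_force: [1.3, -1.8, -0.0]
finger_gap: 0.8
```

Call:
move_arm --pt "0 0 -0.1 0 1" --pt "0 0 -0.1 0 1" --pt "0 0 -0.06 0 1" --pt "0 0 0 0 1" --pt "0 0 0 0 1" --pt "0 0 0 0 1" --pt "0 0 0 0 1" --pt "0 0 0 0 1" --pt "0 0 0 0 1" --pt "0 0 0 0 1"

```text
time_s: 11.33
tool_pos: [562.0, 100.4, 208.0]
tool_rot: [0.522, 0.478, -0.521, 0.477]
contact_force: [0.3, -0.3, -0.3]
finger_gap: 0.2
```

Call:
move_arm --pt "0 0 -0.06 0 1" --pt "0 0 -0.06 0 1" --pt "0 0 -0.06 0 1" --pt "0 0 -0.06 0 1" --pt "0 0 0 0 1" --pt "0 0 0 0 1" --pt "0 0 0 0 1" --pt "0 0 0 0 1" --pt "0 0 0 0 1" --pt "0 0 0 0 1"

```text
time_s: 12.17
tool_pos: [562.4, 103.4, 207.9]
tool_rot: [-0.521, -0.476, 0.523, -0.477]
contact_force: [-2.3, -10.0, 2.6]
finger_gap: 0.3
```

Run:
```python
from h import *
goto(W([33,70,208])); a=snap('wrist','w5');s=snap('scene','s5')
cv2.imwrite('pics/c5.png',np.vstack([cv2.resize(a[60:260,100:560],(690,300)),cv2.resize(s[150:280,180:479],(690,300),interpolation=cv2.INTER_CUBIC)]))
```

```text
t 12.17 pos [562.4 103.4 207.9] F [ -2.3 -10.    2.6] gap 0.3 yawerr 0.003 shift/25 [-0.    0.02 -0.06]
```

View pics/c5.png

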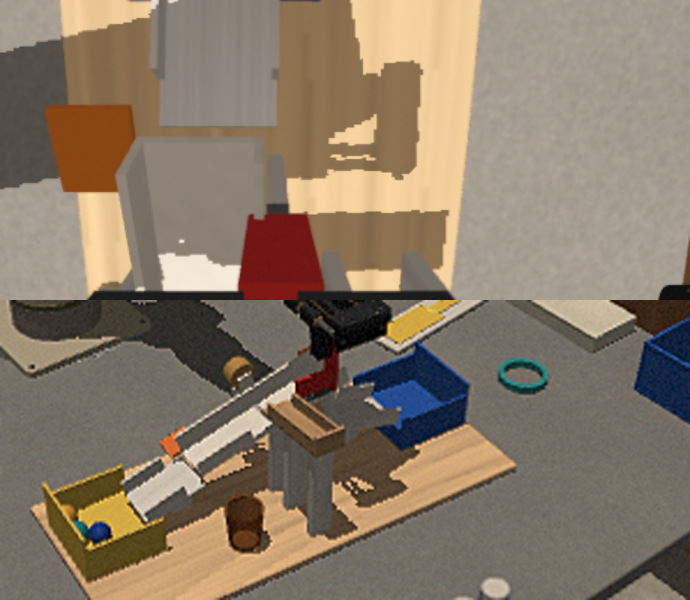

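The slide is at its stop (10 N, TCP at sorter y≈68). The lane is empty and all three balls are in the yellow tray. I'll back off and lift clear.

Call:
move_arm --pt "0 0 0.3 0 1" --pt "0 0 0.3 0 1" --pt "-0.5 0 0 0 1" --pt "-0.8 0 0 0 1" --pt "-0.8 0 0 0 1" --pt "-0.8 0 0 0 1" --pt "-0.8 0 0 0 1" --pt "0 0 0 0 1" --pt "0 0 0 0 1" --pt "0 0 0 0 1"

```text
time_s: 13.1
tool_pos: [561.1, 91.8, 300.5]
tool_rot: [0.522, 0.478, -0.521, 0.477]
contact_force: [-0.5, 0.2, -0.1]
finger_gap: 0.4
```

Run:
```python
from h import *
goto(W([33,70,290])); s=snap('scene','s6');t=snap('top','t6')
cv2.imwrite('pics/c6.png',np.vstack([cv2.resize(t[145:270,165:441],(660,300),interpolation=cv2.INTER_CUBIC),cv2.resize(s[150:280,180:466],(660,300),interpolation=cv2.INTER_CUBIC)]))
```

```text
t 13.1 pos [561.1  91.8 300.5] F [-0.5  0.2 -0.1] gap 0.4 yawerr 0.006 shift/25 [ 0.42  0.02 -0.53]
```

View pics/c6.png

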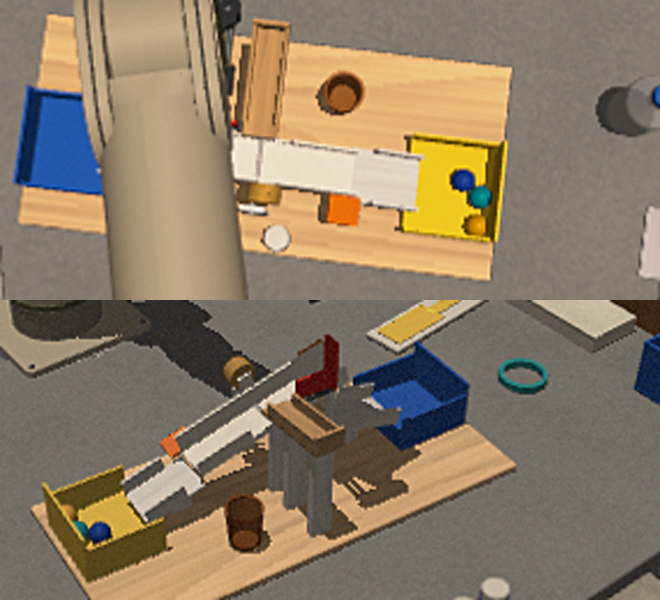

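The balls (462,180), (480,197) and (476,226) rest in the yellow tray, the gate leans right, the slide is open and the arm is clear. The pot and cup stand where they did. Handing in.

```bash
python3 -c "
from h import *
print(close_job())"
```

```text
the job is handed in; nothing more can be done
None
```

The job is done and handed in at about 13 s of robot time. All three balls are at rest in the yellow right tray.

- **Gate:** It leaned left, so I pressed the raised right pad with the shut fingertips and lifted away. The pictures afterwards showed the gate staying over to the right.
- **Slide:** I then pushed the red tab left until it met its stop, where the contact force rose to about 10 N.
- **Last checks:** The final pictures show the lane empty, the gate leaning right, and the jar and cup where they were. The arm was lifted clear, with about 0 N on the tool. In the last top view the arm hid part of the left half of the sorter; the scene view showed the blue tray empty.

No check failed or disagreed, and `close_job` reported no verdict.

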